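# Hook the deep shelf bracket into the slotted upright and lock it

## Robot

A 6-joint arm with a two-finger parallel gripper is mounted at the origin on a cart in front of the work surface, level with it; the furniture and walls round the work are solid. World frame = base frame: x ahead of the robot, y to its left, z up, the work surface at z = 0. Lengths are in m, angles in degrees, forces in N, time in s.
With the tool pointing down it reaches from about 0.375 to 0.9 m from the base axis. Payload 3.1 kg.
Tool frame: the origin (TCP) lies on the centre line of the jaws, within the pads' length; the fingertips stand 25 mm ahead of it and the grasp point (between the pads) lies 6 mm ahead of it; z points along the fingers, y is the line along which they close (so a half turn about z gives the same grasp; the last joint's range is limited). The gripper opens to 87 mm and grips with 3 to 60 N. Pads are 19 mm wide; open, the fingers measure 117 mm over their backs; the gripper's body (75 mm by 190 mm) begins 51 mm behind the grasp point.
Start: joints at [63.226, 30.224, 82.088, -0, 67.689, -10.227], TCP at [0.178, 0.599, 0.208] pointing down, gripper open.
Joint ranges: [-176.69, 176.69], [-43.24, 126.21], [12.49, 139.97], [-82, 262], [0, 151.66], [-163.58, 163.58]. Speed limits (degrees/s): [159.86, 159.86, 180, 180, 180, 180].

## Interface

Orientations are given as a 3x3 rotation matrix whose columns are the frame's x, y, z axes.
In Python, from rig import * gives the robot as it stands.
- The arm moves only by the tool step_arm, never from a script. Its argument "steps" is a list of rows, each a list of 7 numbers: the shift along the tool's x, y, z normalised to -1 to 1, where 1 is 0.3 m, then the turn, a rotation vector about the tool's x, y, z normalised to -1 to 1, where 1 is 45 degrees, then the gripper's target within -1 to 1 (shut at 1, half-way at 0, fully open at -1). A call has 1 to 8 rows; each row is the pose to reach, as a shift and turn from the pose commanded when the call began, along the tool's axes at that moment; what a row does not reach only later rows make up. A row lasts 1/12 s, in which the tool goes at most 41.7 mm and 7.16 degrees, less where a joint would pass 70% of its speed; a pose out of reach is approached as far as the arm can. A call with a number of a shift or a turn outside -1 to 1 is refused whole. A call with a gripper value outside its range is refused whole. The fingers move at their own pace and stop on an object; the grip force is fixed at half the most. Time passes only in rows, so rows that repeat a pose let the fingers close. It gives the time, the measured TCP pose, the force, the opening and the grip force at its end, in the units of the state.
- read_state(): the state, without advancing time (a new reading comes with each control period).
- capture(name): name is "scene" or "top" or "wrist"; returns a dict with "image" (400x640x3 uint8, red, green, blue), "vertical_fov" (degrees; the focal length in pixels is half the picture's height over the tangent of half this angle, whatever the lens; pixels are square), "cx", "cy" (the principal point, pixels), "world_from_camera" (4x4, takes a point from camera to world coordinates); the wrist camera has in their place "T_tool_cam" (4x4, takes a point from camera to tool coordinates, whose origin is the TCP and whose axes are the flange's). Camera axes: x right, y down, z forward; pixel columns grow to the right and rows downward; lengths in m; the calibration is good to about 2 mm. A picture is of the moment at which its call begins: read the wrist's pose just before it. There is no depth.
- hand_in(): hands the job in; it is judged then, once.
The state is a dict: "time_s": time; "joint_positions": joint angles; "qvel": joint speeds; "tau": joint torques, N m; "position": TCP position; "tcp_rot": TCP orientation; "force": force on the tool from outside, world axes, zero at the start; "moment": the same for the moment, N m; "opening": opening from 0.0 (shut) to 1.0 (fully open); "grasp_force": force on a finger pad.
Only numpy, scipy, OpenCV 4.12 (cv2) and the standard library are available. Lean on these libraries where they do the work, as an engineer would, in place of code of your own. Each camera call takes 0.05 s, during which the arm holds its last target. There are 200 camera calls.

## Task

Take the shelf bracket with the deeper tray, hook it down from above into the open slot of the upright stand with its tray to the stand's front, and press it fully down until the black saddle in the slot is home and the bracket is locked. Leave the bracket with the shallower tray standing where it is, and let go.

Things in the scene. Friction and masses are not known exactly. Their poses are not given: they have to be found in the camera images.
- deep_bracket_grip (a point): Deep bracket, to be hung: stands tray-down. Tray 85 mm deep, 64 wide; back plate; 12 mm wide neck; 70 mm wide hook plate behind it, its foot 30 mm up. Point: middle of the grip fin over the neck (10 mm thick in y, 30 long in x), 112 mm above the tray's underside, 13 below the fin's top. +x from tray to hook, z up. 0.18 kg, mass centre 34 mm tray-ward. Gap between back and hook plates 20 mm, about 40 at the mouth.
- shallow_bracket_grip (a point): Same point on the shallow bracket: alike in all but its tray, which is only 50 mm deep. Not to be used; stays standing where it is.
- slotted_upright: Fixed slotted upright: aluminium plate 98 mm wide (y), 6 thick (x), 38 mm slot open at the top between two prongs 110 mm high, on a dark foot. Origin on the worktop under the plate's middle, z up, front (tray side) -x. Bracket goes in from above, its x along this x, grip point at x -12, y 0 (7 mm off is free play): over the prongs at 235 mm high, resting unlocked at 146, locked at 134, tray then on the foot.
- lock (a joint): Black saddle in the slot, top 96 mm above the worktop; the bracket's neck presses it down. 0 = up (open), 0.012 m = fully down (locked). Stiff: about 12 N moves it, far more than the bracket's weight; it stays where pushed. Going down it drives a flat bolt (from the housing 49 mm behind the plate, 113 mm high) over the hook plate; do not press it before the bracket is in.

How it is judged (in metres and radians):
At the end, for the whole second after the job is handed in: Deep bracket in the slot, tray to the front: grip point within 17 mm of the slot middle sideways, x -24 to 1 mm and 124 to 142 mm high in the upright's frame, upright and square within 0.2 rad; lock at least 9 mm down; shallow bracket within 30 mm of its start (value of joint lock above 0.009 m and x of deep_bracket_grip in the frame of slotted_upright between -0.024 and 0.001 m and y of deep_bracket_grip in the frame of slotted_upright between -0.017 and 0.017 m and z of deep_bracket_grip in the frame of slotted_upright between 0.124 and 0.142 m and angle between deep_bracket_grip's own z axis and vertical below 0.2 rad and angle between the x axis of deep_bracket_grip and the x axis of slotted_upright, either way round below 0.2 rad and distance of shallow_bracket_grip from where it was at the start of the episode below 0.03 m); the robot touches nothing.
It fails at once if the shallow bracket is moved more than 30 mm or tipped over (distance of shallow_bracket_grip from where it was at the start of the episode above 0.03 m or angle between shallow_bracket_grip's own z axis and vertical above 0.35 rad).
It also fails if it takes over 45 s, if anything falls off the work surface, if the arm or the gripper's body presses on something with over 40 N, if the wrist force passes 120 N, or if a joint passes its speed limit or range.

## Working session

There is one attempt and no reset: what is moved stays moved. The work goes in short steps, Python scripts to look and compute and a tool call to move; the robot and the scene stay as the last step left them, time stands still between calls to the robot, and variables do not carry over. Pictures are saved under pics/ and viewed, at most 10 in all, crops included, and the job is handed in when it is done.

Besides the shell and the picture viewer there is one more tool, called after "Call:" by a JSON object that holds its "name" and its "arguments", one argument or row to a line. step_arm: Moves the arm, as the interface text tells. Scaled input: -1 to 1 covers 0.3 m each way for a shift and 45 degrees each way for a turn. Its arguments: {"type":"object","properties":{"steps":{"type":"array"}},"required":["steps"]}

```bash
mkdir -p pics; cat > h.py <<'E'
from rig import *
import numpy as np, cv2
def snap(n,f):
    c=capture(n); cv2.imwrite('pics/'+f,c['image'][:,:,::-1]); np.save('pics/'+f+'.npy',c,allow_pickle=True); return c
def ray(c,u,v,T=None):
    T=np.array(c['world_from_camera']) if T is None else T
    f=200/np.tan(np.radians(c['vertical_fov']/2))
    d=T[:3,:3]@np.array([(u-c['cx'])/f,(v-c['cy'])/f,1]); return T[:3,3],d
def onz(c,u,v,z,T=None):
    o,d=ray(c,u,v,T); return o+d*(z-o[2])/d[2]
def wT(c,s):
    T=np.eye(4);T[:3,:3]=s['tcp_rot'];T[:3,3]=s['position'];return T@np.array(c['T_tool_cam'])
E
python3 - <<'E'
from h import *
a=snap('scene','s0.png');b=snap('top','t0.png')
for c in(a,b):print(c['vertical_fov'],c['cx'],c['cy'],np.round(c['world_from_camera'],3))
s=read_state();print(s)
E
```

```text
56.34419474496595 324.6089993636077 199.67464913629394 [[-0.826 -0.351  0.44   0.144]
 [-0.563  0.531 -0.633  0.414]
 [-0.012 -0.771 -0.636  0.639]
 [ 0.     0.     0.     1.   ]]
56.77124538925428 313.76831036873165 207.03664826072446 [[ 0.02  -0.988  0.152  0.353]
 [-1.    -0.018  0.014 -0.126]
 [-0.011 -0.152 -0.988  0.956]
 [ 0.     0.     0.     1.   ]]
{'time_s': 0.1, 'joint_positions': array([ 6.32254481e+01,  3.02726538e+01,  8.21502783e+01, -1.05101084e-03,
        6.76900256e+01, -1.02251749e+01]), 'qvel': array([-0.06753373, -0.11771945, -0.33186077,  0.04255309, -0.05206081,
        0.02471459]), 'tau': array([-3.39547350e-04, -4.40991855e+01, -1.77150536e+01,  6.34158100e-02,
        5.34578261e-02, -5.68169196e-05]), 'position': array([0.1776593 , 0.59848534, 0.20707325]), 'tcp_rot': array([[-9.58576460e-01,  2.84834002e-01, -8.72963929e-04],
       [ 2.84835145e-01,  9.58574888e-01, -1.76775566e-03],
       [ 3.33284380e-04, -1.94317977e-03, -9.99998056e-01]]), 'force': array([ 0.44711687, -0.45112569,  0.054523  ]), 'moment': array([-0.02636269, -0.00551676,  0.0122434 ]), 'grasp_force': 0.0, 'opening': 0.9975300804956592}
```

View pics/s0.png

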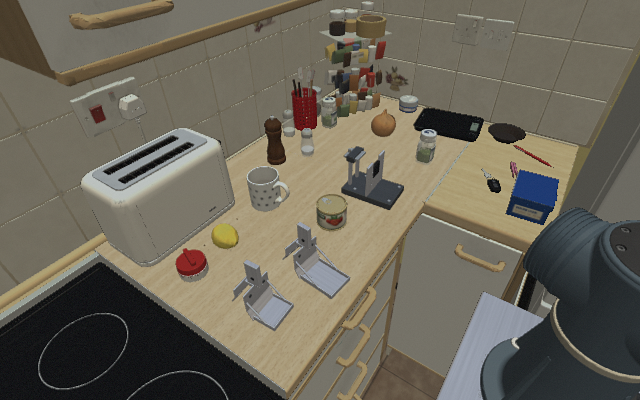

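View pics/t0.png

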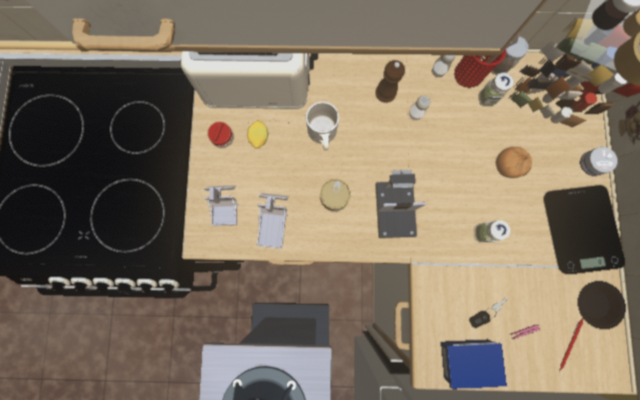

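The top view shows the deep bracket at about (272,215), the shallow one at (222,205) and the upright at (397,205) with its housing at the back (402,180). Both brackets have their trays towards the robot. I'll enlarge to get pixel positions.

```bash
python3 - <<'E'
import cv2,numpy as np
t=cv2.imread('pics/t0.png');s=cv2.imread('pics/s0.png')
A=cv2.resize(t[170:260,195:305],None,fx=3.6,fy=3.6,interpolation=2)
B=cv2.resize(t[160:250,365:435],None,fx=3.6,fy=3.6,interpolation=2)
C=cv2.resize(s[215:315,280:360],None,fx=2.7,fy=2.7,interpolation=2)
D=cv2.resize(s[135:225,330:420],None,fx=2.7,fy=2.7,interpolation=2)
o=np.zeros((600,660,3),np.uint8)
o[:324,:396]=A;o[:324,400:652]=B;o[328:598,:216]=C;o[328:571,230:473]=D
cv2.imwrite('pics/c0.png',o)
E
```

```text
(no output)
```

View pics/c0.png

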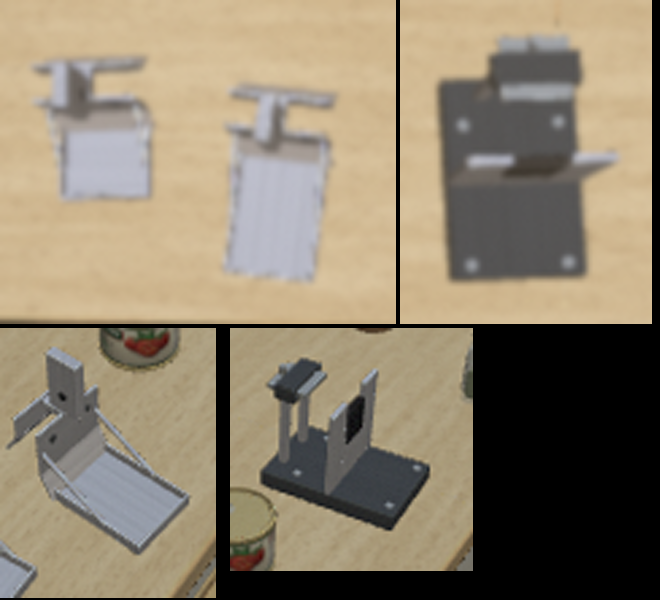

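The crops show the deep bracket's tray corners and fin, plus the upright's foot, prongs and black saddle. Next I'll cast rays.

```bash
python3 - <<'E'
from h import *
b=np.load('pics/t0.png.npy',allow_pickle=True).item();a=np.load('pics/s0.png.npy',allow_pickle=True).item()
A=lambda x,y,z:onz(b,195+x/3.6,170+y/3.6,z)
B=lambda x,y,z:onz(b,365+(x-400)/3.6,160+y/3.6,z)
D=lambda x,y:ray(a,330+(x-230)/2.7,135+(y-328)/2.7)
C=lambda x,y:ray(a,280+x/2.7,215+(y-328)/2.7)
p=lambda n,q:print(n,np.round(q,3))
for n,x,y,z in[('tray nl',225,273,.0),('tray nr',313,281,0),('tray fl',235,150,.0),('tray fr',326,158,.0),('fin top back',268,93,.125),('fin top front',266,137,.125),('fin mid',266,115,.125),('hook l',232,92,.09),('hook r',333,101,.09),('sh fin',62,82,.125)]:p(n,A(x,y,z))
for n,x,y,z in[('foot nl',450,280,.022),('foot nr',583,276,.022),('foot fl',440,82,.022),('L prong out',467,158,.15),('L in',514,158,.15),('R in',568,158,.15),('R out',617,157,.15),('housing l',490,52,.12),('housing r',580,52,.12),('L prong out .11',467,158,.11),('R out .11',617,157,.11)]:p(n,B(x,y,z))
def tri(r1,r2):
    (o,d),(q,e)=r1,r2
    k=np.linalg.lstsq(np.c_[d,-e],q-o,rcond=None)[0]
    P,Q=o+k[0]*d,q+k[1]*e; return np.r_[(P+Q)/2,np.linalg.norm(P-Q)]
rb=lambda x,y:ray(b,365+(x-400)/3.6,160+y/3.6); ra=lambda x,y:ray(b,195+x/3.6,170+y/3.6)
p('R prong out top',tri(rb(617,157),D(377,372)))
p('L prong out top',tri(rb(467,158),D(333,412)))
p('fin top',tri(ra(266,115),C(66,358)))
E
```

```text
tray nl [0.397 0.03  0.   ]
tray nr [ 0.392 -0.033  0.   ]
tray fl [0.486 0.027 0.   ]
tray fr [ 0.481 -0.039  0.   ]
fin top back [ 0.505 -0.012  0.125]
fin top front [ 0.477 -0.012  0.125]
fin mid [ 0.491 -0.012  0.125]
hook l [0.512 0.016 0.09 ]
hook r [ 0.507 -0.051  0.09 ]
sh fin [0.51  0.119 0.125]
foot nl [ 0.422 -0.278  0.022]
foot nr [ 0.426 -0.371  0.022]
foot fl [ 0.563 -0.272  0.022]
L prong out [ 0.487 -0.268  0.15 ]
L in [ 0.488 -0.297  0.15 ]
R in [ 0.488 -0.33   0.15 ]
R out [ 0.489 -0.36   0.15 ]
housing l [ 0.561 -0.289  0.12 ]
housing r [ 0.562 -0.346  0.12 ]
L prong out .11 [ 0.494 -0.275  0.11 ]
R out .11 [ 0.496 -0.371  0.11 ]
R prong out top [ 0.496 -0.373  0.104  0.002]
L prong out top [ 0.492 -0.275  0.114  0.003]
fin top [ 0.491 -0.011  0.119  0.002]
```

```bash
cat >> h.py <<'E'
from scipy.spatial.transform import Rotation as Ro
def go(p,yaw):  # yaw: world angle of tool y, tool pointing down
    s=read_state();R=np.array(s['tcp_rot']);y=np.radians(yaw)
    Y=np.array([np.cos(y),np.sin(y),0]);Z=np.array([0,0,-1.]);G=np.c_[np.cross(Y,Z),Y,Z]
    d=R.T@(np.array(p)-s['position']);w=Ro.from_matrix(R.T@G).as_rotvec(degrees=True)
    print('t',round(s['time_s'],2),'pos',np.round(s['position'],4),'row',np.round(np.r_[d/.3,w/45],4),'F',np.round(s['force'],1),'open',round(s['opening'],3),'gf',s['grasp_force'])
E
python3 -c "
from h import *
go((.335,.293,.22),80)"
```

```text
t 0.1 pos [0.1777 0.5985 0.2071] row [-7.928e-01 -8.268e-01 -4.170e-02 -2.400e-03 -6.000e-04 -1.455e-01] F [ 0.4 -0.5  0.1] open 0.998 gf 0.0
```

Call:
{"name": "step_arm", "arguments": {
  "steps": [
    [-0.79, -0.825, -0.06, 0, 0, -0.145, -1],
    [-0.79, -0.825, -0.06, 0, 0, -0.145, -1],
    [-0.79, -0.825, -0.06, 0, 0, -0.145, -1],
    [-0.79, -0.825, -0.06, 0, 0, -0.145, -1],
    [-0.79, -0.825, -0.06, 0, 0, -0.145, -1],
    [-0.79, -0.825, -0.06, 0, 0, -0.145, -1],
    [-0.79, -0.825, -0.06, 0, 0, -0.145, -1],
    [-0.79, -0.825, -0.06, 0, 0, -0.145, -1]
  ]
}}

```text
time_s: 0.77
position: [0.3303, 0.3012, 0.2254]
tcp_rot: [[-0.985, 0.173, -0.0], [0.173, 0.985, -0.0], [0.0, -0.0, -1.0]]
force: [1.8, 0.2, 0.1]
opening: 1.002
grasp_force: 0.0
```

```bash
python3 -c "
from h import *
go((.49,-.012,.24),86.5)"
```

```text
t 0.77 pos [0.3303 0.3012 0.2254] row [-7.053e-01 -9.358e-01 -4.870e-02 -4.000e-04 -4.000e-04 -1.442e-01] F [1.8 0.2 0.1] open 1.002 gf 0.0
```

Call:
{"name": "step_arm", "arguments": {
  "steps": [
    [-0.69, -0.915, -0.06, 0, 0, -0.144, -1],
    [-0.69, -0.915, -0.06, 0, 0, -0.144, -1],
    [-0.69, -0.915, -0.06, 0, 0, -0.144, -1],
    [-0.69, -0.915, -0.06, 0, 0, -0.144, -1],
    [-0.69, -0.915, -0.06, 0, 0, -0.144, -1],
    [-0.69, -0.915, -0.06, 0, 0, -0.144, -1],
    [-0.69, -0.915, -0.06, 0, 0, -0.144, -1],
    [-0.69, -0.915, -0.06, 0, 0, -0.144, -1]
  ]
}}

```text
time_s: 1.43
position: [0.4791, 0.0091, 0.2425]
tcp_rot: [[-0.998, 0.062, -0.0], [0.062, 0.998, 0.0], [0.0, 0.0, -1.0]]
force: [0.2, 1.4, 0.4]
opening: 0.998
grasp_force: 0.0
```

Call:
{"name": "step_arm", "arguments": {
  "steps": [
    [0, -0.02, 0, 0, 0, 0, -1],
    [0, -0.02, 0, 0, 0, 0, -1],
    [0, -0.02, 0, 0, 0, 0, -1]
  ]
}}

```text
time_s: 1.68
position: [0.4775, 0.0054, 0.242]
tcp_rot: [[-0.998, 0.063, -0.002], [0.063, 0.998, 0.001], [0.002, 0.001, -1.0]]
force: [-0.6, -0.3, 0.5]
opening: 1.002
grasp_force: 0.0
```

```bash
python3 -c "
from h import *
go((.49,-.012,.24),86.5)
s=read_state();c=snap('wrist','w1.png');T=wT(c,s);c['T']=T;np.save('pics/w1.png.npy',c,allow_pickle=True)
print(np.round(T,3),c['vertical_fov'])"
```

```text
t 1.68 pos [0.4775 0.0054 0.242 ] row [-0.0453 -0.0552  0.0065  0.0013 -0.003  -0.0029] F [-0.6 -0.3  0.5] open 1.002 gf 0.0
[[ 0.064  0.955  0.289  0.397]
 [ 0.998 -0.062 -0.018  0.01 ]
 [ 0.001  0.29  -0.957  0.418]
 [ 0.     0.     0.     1.   ]] 61.28913535647658
```

View pics/w1.png

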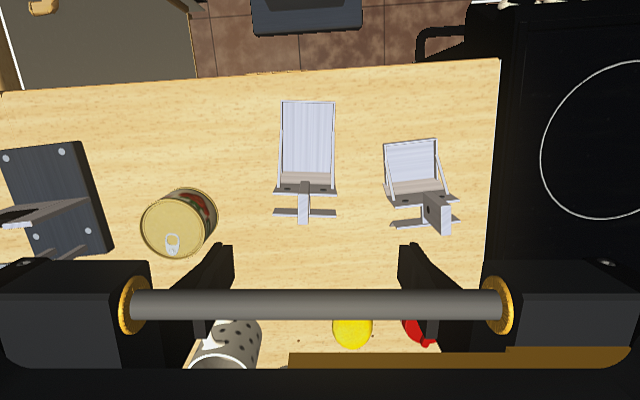

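The deep fin is centred near (304,205), running from (304,182) at the front to (304,222) at the back. The shallow one is at (438,212), and the stand's prongs are at the left edge.

```bash
python3 - <<'E'
from h import *
c=np.load('pics/w1.png.npy',allow_pickle=True).item();T=c['T']
im=c['image'][175:230,265:345];cv2.imwrite('pics/w1c.png',cv2.resize(im[:,:,::-1],None,fx=8,fy=8,interpolation=2))
p=lambda n,u,v,z:print(n,np.round(onz(c,u,v,z,T),3))
for u,v in((304,190),(304,195),(304,222)):p('fin',u,v,.125)
p('tray nl',334,103,.0);p('tray nr',281,101,.0)
E
```

```text
fin [ 0.471 -0.004  0.125]
fin [ 0.476 -0.005  0.125]
fin [ 0.501 -0.006  0.125]
tray nl [0.399 0.033 0.   ]
tray nr [ 0.393 -0.03   0.   ]
```

View pics/w1c.png

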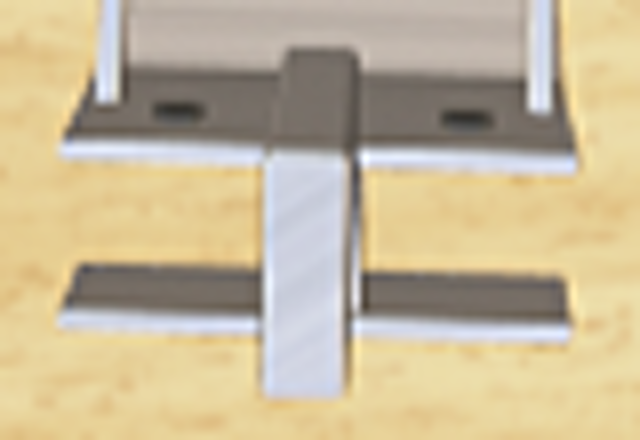

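Fin measured: centre about (0.489, -0.006), yaw about -5°, and its 29 mm length agrees with the 30 mm given.

```bash
python3 -c "
from h import *
go((.489,-.007,.122),85)"
```

```text
t 1.73 pos [0.4772 0.0062 0.242 ] row [-0.0429 -0.0418  0.4     0.0012 -0.003   0.0325] F [-1.1 -0.7 -0.2] open 1.001 gf 0.0
```

Call:
{"name": "step_arm", "arguments": {
  "steps": [
    [-0.043, -0.042, 0.15, 0, -0.003, 0.033, -1],
    [-0.043, -0.042, 0.25, 0, -0.003, 0.033, -1],
    [-0.043, -0.042, 0.35, 0, -0.003, 0.033, -1],
    [-0.043, -0.042, 0.39, 0, -0.003, 0.033, -1],
    [-0.043, -0.042, 0.39, 0, -0.003, 0.033, -1],
    [-0.043, -0.042, 0.39, 0, -0.003, 0.033, -1]
  ]
}}

```text
time_s: 2.23
position: [0.4896, -0.0065, 0.1253]
tcp_rot: [[-0.996, 0.085, 0.0], [0.085, 0.996, 0.001], [-0.0, 0.001, -1.0]]
force: [0.1, -0.5, 0.5]
opening: 1.002
grasp_force: 0.0
```

```bash
python3 -c "
from h import *
go((.489,-.007,.122),85)"
```

```text
t 2.23 pos [ 0.4896 -0.0065  0.1253] row [ 0.0018 -0.0019  0.0108  0.0007  0.0001  0.0024] F [ 0.1 -0.5  0.5] open 1.002 gf 0.0
```

Call:
{"name": "step_arm", "arguments": {
  "steps": [
    [0, 0, 0.014, 0, 0, 0, -1],
    [0, 0, 0.014, 0, 0, 0, 1],
    [0, 0, 0.014, 0, 0, 0, 1],
    [0, 0, 0.014, 0, 0, 0, 1],
    [0, 0, 0.014, 0, 0, 0, 1],
    [0, 0, 0.014, 0, 0, 0, 1],
    [0, 0, 0.014, 0, 0, 0, 1],
    [0, 0, 0.014, 0, 0, 0, 1]
  ]
}}

```text
time_s: 2.9
position: [0.4907, -0.0083, 0.1215]
tcp_rot: [[-0.996, 0.088, 0.003], [0.088, 0.996, -0.0], [-0.003, 0.0, -1.0]]
force: [0.4, -0.0, 0.3]
opening: 0.556
grasp_force: 0.0
```

```bash
python3 -c "
from h import *
go((.489,-.007,.25),85)"
```

```text
t 2.9 pos [ 0.4907 -0.0083  0.1215] row [ 0.005   0.0038 -0.4283  0.      0.0033 -0.0009] F [ 0.4 -0.   0.3] open 0.556 gf 0.0
```

Call:
{"name": "step_arm", "arguments": {
  "steps": [
    [0, 0, 0, 0, 0, 0, 1],
    [0, 0, 0, 0, 0, 0, 1],
    [0, 0, 0, 0, 0, 0, 1],
    [0, 0, 0, 0, 0, 0, 1],
    [0, 0, 0, 0, 0, 0, 1],
    [0, 0, 0, 0, 0, 0, 1],
    [0, 0, 0, 0, 0, 0, 1],
    [0, 0, 0, 0, 0, 0, 1]
  ]
}}

```text
time_s: 3.57
position: [0.4907, -0.0082, 0.1214]
tcp_rot: [[-0.996, 0.088, 0.002], [0.088, 0.996, -0.0], [-0.002, 0.0, -1.0]]
force: [-0.5, -0.0, 0.4]
opening: 0.017
grasp_force: 0.0
```

Call:
{"name": "step_arm", "arguments": {
  "steps": [
    [0, 0, 0, 0, 0, 0, 1],
    [0, 0, 0, 0, 0, 0, 1]
  ]
}}

```text
time_s: 3.73
position: [0.4906, -0.0082, 0.1214]
tcp_rot: [[-0.996, 0.088, 0.002], [0.088, 0.996, -0.0], [-0.002, 0.0, -1.0]]
force: [0.1, 0.6, -0.3]
opening: 0.007
grasp_force: 0.0
```

The gripper closed on nothing, so I need to look.

```bash
python3 -c "
from h import *
c=snap('wrist','w2.png');a=snap('scene','s2.png')
o=np.zeros((600,640,3),np.uint8);o[:400]=c['image'][:,:,::-1]
o[400:]=0;k=cv2.resize(a['image'][210:330,200:400,::-1],(333,200));o[400:,:333]=k
t=capture('top');k=cv2.resize(t['image'][170:260,195:305,::-1],(244,200));o[400:,340:584]=k
cv2.imwrite('pics/w2c.png',o)"
```

```text
(no output)
```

View pics/w2c.png

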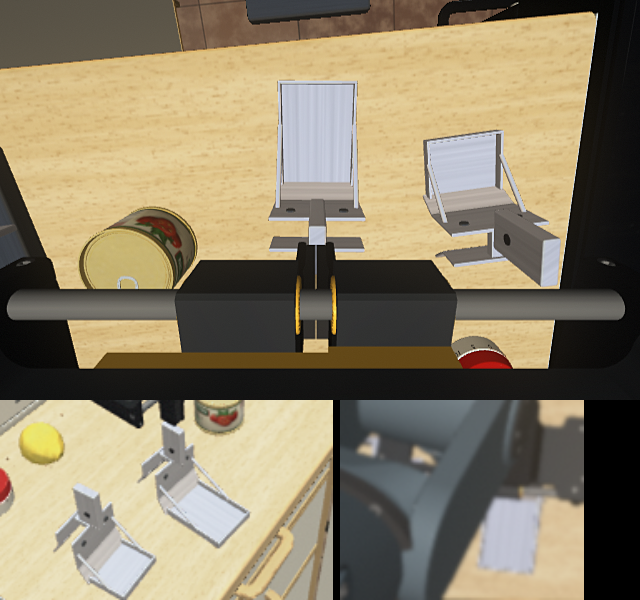

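```bash
python3 - <<'E'
from h import *
s=read_state();c=np.load('pics/w2.png.npy',allow_pickle=True).item();a=np.load('pics/s2.png.npy',allow_pickle=True).item();b=np.load('pics/t0.png.npy',allow_pickle=True).item()
def proj(c,P,T):
    q=np.linalg.inv(T)@np.r_[P,1];f=200/np.tan(np.radians(c['vertical_fov']/2));return np.round([c['cx']+f*q[0]/q[2],c['cy']+f*q[1]/q[2]],1)
W=wT(c,s);S=np.array(a['world_from_camera']);B=np.array(b['world_from_camera'])
R=np.array(s['tcp_rot']);P=np.array(s['position'])
for z in(-.045,0,.025):
    for dx in(-.0095,.0095):print(z,dx,proj(c,P+R@[dx,0,z],W),proj(a,P+R@[dx,0,z],S))
F=np.array([.489,-.007,.125]);print('fin',proj(c,F,W),proj(a,F,S),proj(b,F,B));
print(np.round(c['T_tool_cam'],3),np.round(P,3))
print(s['joint_positions'])
im=np.zeros((420,800,3),np.uint8)
im[:,:400]=cv2.resize(c['image'][200:305,266:366,::-1],(400,420),interpolation=2)
im[:,400:]=cv2.resize(a['image'][200:284,270:350,::-1],(400,420),interpolation=2)
cv2.imwrite('pics/z.png',im)
E
```

```text
-0.045 -0.0095 [315.3 312.1] [298.5 207.4]
-0.045 0.0095 [315.2 274.2] [305.9 211.4]
0 -0.0095 [315.3 265.7] [299.7 224.3]
0 0.0095 [315.3 235. ] [306.8 228.4]
0.025 -0.0095 [315.3 247.8] [300.4 233.1]
0.025 0.0095 [315.3 220.1] [307.3 237.2]
fin [317.2 250.4] [303.5 225.7] [266.8 202.8]
[[-0.001 -0.956 -0.292  0.081]
 [ 1.    -0.001 -0.     0.   ]
 [-0.    -0.292  0.956 -0.176]
 [ 0.     0.     0.     1.   ]] [ 0.491 -0.008  0.121]
[-1.40453174e+01  2.76977193e+01  1.06071730e+02  3.12672477e-02
  4.60953929e+01 -9.90409988e+01]
```

View pics/z.png

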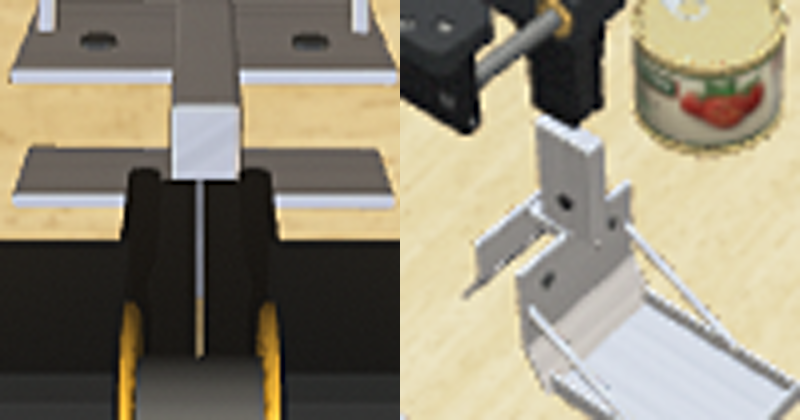

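The fingers hover just above the fin. In both views the tips project about 5–13 mm behind the TCP instead of 25 mm ahead of it, while x and y look right. I'll open, go lower and close again.

Call:
{"name": "step_arm", "arguments": {
  "steps": [
    [0, 0, 0, 0, 0, 0, -1],
    [0, 0, 0, 0, 0, 0, -1],
    [0, 0, 0, 0, 0, 0, -1],
    [0, 0, 0, 0, 0, 0, -1],
    [0, 0, 0.05, 0, 0, 0, -1],
    [0, 0, 0.08, 0, 0, 0, -0.5],
    [0, 0, 0.09, 0, 0, 0, 0],
    [0, 0, 0.09, 0, 0, 0, 1]
  ]
}}

```text
time_s: 4.55
position: [0.4898, -0.008, 0.0934]
tcp_rot: [[-0.996, 0.088, -0.0], [0.088, 0.996, 0.0], [0.0, 0.0, -1.0]]
force: [0.1, -0.3, -0.6]
opening: 0.45
grasp_force: 0.0
```

Call:
{"name": "step_arm", "arguments": {
  "steps": [
    [0, 0, 0, 0, 0, 0, 1],
    [0, 0, 0, 0, 0, 0, 1],
    [0, 0, 0, 0, 0, 0, 1],
    [0, 0, 0, 0, 0, 0, 1],
    [0, 0, 0, 0, 0, 0, 1],
    [0, 0, 0, 0, 0, 0, 1]
  ]
}}

```text
time_s: 5.05
position: [0.4909, -0.0082, 0.0946]
tcp_rot: [[-0.996, 0.088, 0.003], [0.088, 0.996, -0.0], [-0.003, -0.0, -1.0]]
force: [0.1, -0.3, -0.9]
opening: 0.108
grasp_force: 30.0
```

Gripped: opening 9.4 mm with 30 N on the 10 mm fin. Now I'll lift and carry it over the stand.

Call:
{"name": "step_arm", "arguments": {
  "steps": [
    [0, 0, -0.1, 0, 0, 0, 1],
    [0, 0, -0.2, 0, 0, 0, 1],
    [0, 0, -0.3, 0, 0, 0, 1],
    [0, 0, -0.4, 0, 0, 0, 1],
    [0, 0, -0.49, 0, 0, 0, 1],
    [0, 0, -0.49, 0, 0, 0, 1]
  ]
}}

```text
time_s: 5.55
position: [0.4938, -0.0089, 0.2465]
tcp_rot: [[-0.996, 0.087, 0.014], [0.087, 0.996, -0.003], [-0.014, -0.002, -1.0]]
force: [-0.3, -0.6, -1.5]
opening: 0.11
grasp_force: 30.0
```

```bash
python3 -c "
from h import *
go((.484,-.2,.24),90)"
```

```text
t 5.55 pos [ 0.4938 -0.0089  0.2465] row [-0.0227 -0.6374  0.0232 -0.003   0.0175 -0.1113] F [-0.3 -0.6 -1.5] open 0.11 gf 29.998867213726044
```

Call:
{"name": "step_arm", "arguments": {
  "steps": [
    [-0.005, -0.1, 0, 0, 0.01, -0.03, 1],
    [-0.01, -0.2, 0, 0, 0.015, -0.06, 1],
    [-0.02, -0.3, 0, 0, 0.017, -0.1, 1],
    [-0.023, -0.4, 0, 0, 0.017, -0.11, 1],
    [-0.023, -0.5, 0, 0, 0.017, -0.11, 1],
    [-0.023, -0.6, 0, 0, 0.017, -0.11, 1],
    [-0.023, -0.64, 0, 0, 0.017, -0.11, 1],
    [-0.023, -0.64, 0, 0, 0.017, -0.11, 1]
  ]
}}

```text
time_s: 6.22
position: [0.4799, -0.2026, 0.2402]
tcp_rot: [[-1.0, 0.005, -0.012], [0.005, 1.0, 0.0], [0.012, 0.0, -1.0]]
force: [-0.2, 0.6, -1.8]
opening: 0.112
grasp_force: 30.0
```

```bash
python3 -c "
from h import *
go((.483,-.323,.24),92)"
```

```text
t 6.22 pos [ 0.4799 -0.2026  0.2402] row [-1.230e-02 -4.013e-01  4.000e-04  8.000e-04 -1.530e-02 -5.090e-02] F [-0.2  0.6 -1.8] open 0.112 gf 29.998649954795837
```

Call:
{"name": "step_arm", "arguments": {
  "steps": [
    [-0.005, -0.1, -0.02, 0, 0, -0.02, 1],
    [-0.01, -0.2, -0.02, 0, 0, -0.04, 1],
    [-0.01, -0.3, -0.02, 0, 0, -0.05, 1],
    [-0.01, -0.38, -0.02, 0, 0, -0.05, 1],
    [-0.01, -0.4, -0.02, 0, 0, -0.05, 1],
    [-0.01, -0.4, -0.02, 0, 0, -0.05, 1],
    [-0.01, -0.4, -0.02, 0, 0, -0.05, 1]
  ]
}}

```text
time_s: 6.8
position: [0.4829, -0.318, 0.2463]
tcp_rot: [[-0.999, -0.038, -0.013], [-0.038, 0.999, 0.004], [0.013, 0.004, -1.0]]
force: [0.3, 0.8, -2.3]
opening: 0.114
grasp_force: 30.0
```

```bash
python3 -c "
from h import *
go((.483,-.323,.24),92)
s=read_state();print(np.round(s['tcp_rot'],4))
c=snap('wrist','w3.png');T=wT(c,s);c['T']=T;np.save('pics/w3.png.npy',c,allow_pickle=True);a=snap('scene','s3.png')
o=np.zeros((600,800,3),np.uint8);o[:400,:640]=c['image'][:,:,::-1]
o[400:,:400]=cv2.resize(a['image'][110:230,310:430,::-1],(400,400),interpolation=2)[:200]*0
o[200:,400:]=cv2.resize(a['image'][110:230,310:430,::-1],(400,400),interpolation=2)
o[400:,:400]=cv2.resize(capture('top')['image'][150:260,310:470,::-1],(400,275))[:200]
cv2.imwrite('pics/c3.png',o)
"
```

```text
t 6.8 pos [ 0.4829 -0.318   0.2463] row [ 0.     -0.0169  0.021   0.0053 -0.0159  0.004 ] F [ 0.3  0.8 -2.3] open 0.114 gf 29.99904155731201
[[-0.9992 -0.038  -0.0127]
 [-0.0381  0.9993  0.0037]
 [ 0.0125  0.0042 -0.9999]]
```

View pics/c3.png

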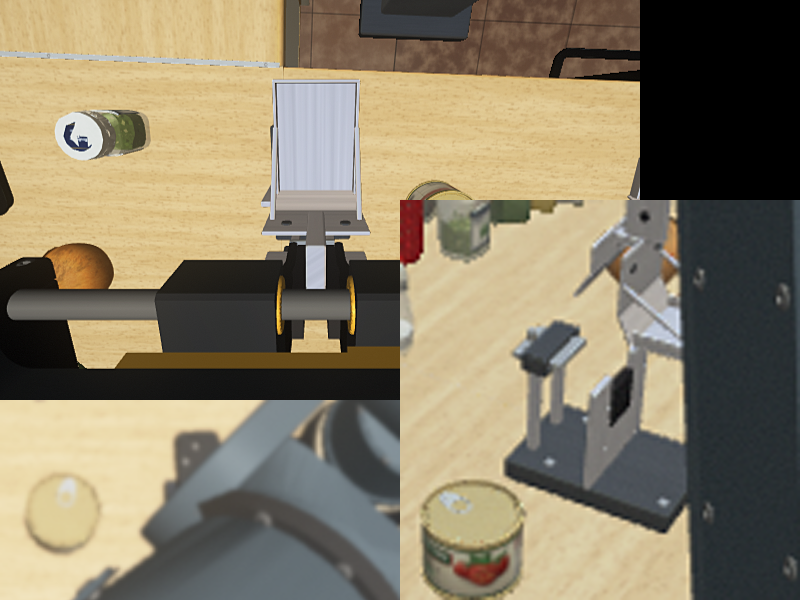

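The bracket hangs square in the gripper (tray front corners (275,80) and (359,81)). It hides the stand in this view, so I'll check the held offset by rays.

```bash
python3 - <<'E'
from h import *
c=np.load('pics/w3.png.npy',allow_pickle=True).item();w=np.load('pics/w2.png.npy',allow_pickle=True).item()
for n,k,L,R,z in(('held',c,(275,80),(359,81),.0946),('standing (z=.1214)',w,(279,82),(357,82),.1214)):
    T=np.array(k['T_tool_cam']);f=200/np.tan(np.radians(k['vertical_fov']/2))
    print(n,'L',np.round(onz(k,*L,z,T),4),'R',np.round(onz(k,*R,z,T),4))
    v=(L[1]+R[1])/2;dep=f*.064/(R[0]-L[0]);r=np.array([((L[0]+R[0])/2-k['cx'])/f,(v-k['cy'])/f,1])*dep
    print(' from width',np.round(T[:3,:3]@r+T[:3,3],4))
s=np.load('pics/s3.png.npy',allow_pickle=True).item()
E
```

```text
held L [ 0.0966 -0.0302  0.0946] R [0.0958 0.033  0.0946]
 from width [0.0964 0.0014 0.0978]
standing (z=.1214) L [ 0.0966 -0.03    0.1214] R [0.0966 0.0346 0.1214]
 from width [0.0965 0.0023 0.1185]
```

The held offset matches the standing one (tray front 96 mm ahead, no sag). The grip point is about 1.5 mm tray-ward of the TCP, so the TCP target is (0.4845, -0.323).

Call:
{"name": "step_arm", "arguments": {
  "steps": [
    [-0.005, -0.017, 0, 0.005, -0.016, 0.004, 1],
    [-0.005, -0.017, 0.04, 0.005, -0.016, 0.004, 1],
    [-0.005, -0.017, 0.08, 0.005, -0.016, 0.004, 1],
    [-0.005, -0.017, 0.08, 0.005, -0.016, 0.004, 1],
    [-0.005, -0.017, 0.08, 0.005, -0.016, 0.004, 1]
  ]
}}

```text
time_s: 7.37
position: [0.4845, -0.3243, 0.2229]
tcp_rot: [[-0.999, -0.035, 0.001], [-0.035, 0.999, -0.002], [-0.001, -0.002, -1.0]]
force: [0.4, 0.5, -1.1]
opening: 0.115
grasp_force: 30.0
```

```bash
python3 -c "
from h import *
go((.4845,-.323,.14),92);print(np.round(read_state()['tcp_rot'],3))"
```

```text
t 7.37 pos [ 0.4845 -0.3243  0.2229] row [-1.000e-04  4.900e-03  2.765e-01 -2.400e-03  9.000e-04  5.000e-04] F [ 0.4  0.5 -1.1] open 0.115 gf 29.998846650123596
[[-0.999 -0.035  0.001]
 [-0.035  0.999 -0.002]
 [-0.001 -0.002 -1.   ]]
```

Call:
{"name": "step_arm", "arguments": {
  "steps": [
    [0, 0.004, 0.03, 0, 0, 0, 1],
    [0, 0.004, 0.06, 0, 0, 0, 1],
    [0, 0.004, 0.09, 0, 0, 0, 1],
    [0, 0.004, 0.12, 0, 0, 0, 1],
    [0, 0.004, 0.15, 0, 0, 0, 1],
    [0, 0.004, 0.15, 0, 0, 0, 1]
  ]
}}

```text
time_s: 7.87
position: [0.4836, -0.3229, 0.1757]
tcp_rot: [[-0.999, -0.035, -0.002], [-0.035, 0.999, 0.0], [0.002, 0.0, -1.0]]
force: [-0.1, 0.2, -2.3]
opening: 0.112
grasp_force: 30.0
```

Call:
{"name": "step_arm", "arguments": {
  "steps": [
    [0, 0, 0.02, 0, 0, 0, 1],
    [0, 0, 0.04, 0, 0, 0, 1],
    [0, 0, 0.06, 0, 0, 0, 1],
    [0, 0, 0.06, 0, 0, 0, 1]
  ]
}}

```text
time_s: 8.2
position: [0.4842, -0.3235, 0.159]
tcp_rot: [[-0.999, -0.035, -0.0], [-0.035, 0.999, -0.001], [0.0, -0.001, -1.0]]
force: [-0.1, -0.0, -2.2]
opening: 0.108
grasp_force: 30.0
```

Call:
{"name": "step_arm", "arguments": {
  "steps": [
    [0, 0, 0.02, 0, 0, 0, 1],
    [0, 0, 0.04, 0, 0, 0, 1],
    [0, 0, 0.06, 0, 0, 0, 1],
    [0, 0, 0.07, 0, 0, 0, 1],
    [0, 0, 0.07, 0, 0, 0, 1]
  ]
}}

```text
time_s: 8.62
position: [0.4843, -0.3237, 0.1382]
tcp_rot: [[-0.999, -0.035, 0.0], [-0.035, 0.999, -0.002], [-0.0, -0.002, -1.0]]
force: [0.5, 1.2, -2.2]
opening: 0.112
grasp_force: 30.0
```

Free descent; the hook is in the slot. Next: contact, then press.

Call:
{"name": "step_arm", "arguments": {
  "steps": [
    [0, 0, 0.015, 0, 0, 0, 1],
    [0, 0, 0.03, 0, 0, 0, 1],
    [0, 0, 0.04, 0, 0, 0, 1],
    [0, 0, 0.04, 0, 0, 0, 1]
  ]
}}

```text
time_s: 8.95
position: [0.485, -0.3243, 0.1274]
tcp_rot: [[-0.999, -0.035, 0.002], [-0.035, 0.999, -0.003], [-0.002, -0.003, -1.0]]
force: [0.3, -0.2, -1.1]
opening: 0.111
grasp_force: 30.0
```

Call:
{"name": "step_arm", "arguments": {
  "steps": [
    [0, 0, 0.01, 0, 0, 0, 1],
    [0, 0, 0.02, 0, 0, 0, 1],
    [0, 0, 0.03, 0, 0, 0, 1],
    [0, 0, 0.03, 0, 0, 0, 1],
    [0, 0, 0.03, 0, 0, 0, 1]
  ]
}}

```text
time_s: 9.37
position: [0.4851, -0.3245, 0.1196]
tcp_rot: [[-0.999, -0.035, 0.002], [-0.035, 0.999, -0.004], [-0.002, -0.004, -1.0]]
force: [-2.1, 1.6, 5.9]
opening: 0.111
grasp_force: 30.0
```

Call:
{"name": "step_arm", "arguments": {
  "steps": [
    [0, 0, 0.01, 0, 0, 0, 1],
    [0, 0, 0.02, 0, 0, 0, 1],
    [0, 0, 0.02, 0, 0, 0, 1],
    [0, 0, 0.02, 0, 0, 0, 1]
  ]
}}

```text
time_s: 9.7
position: [0.4848, -0.3248, 0.116]
tcp_rot: [[-0.999, -0.036, 0.002], [-0.036, 0.999, -0.005], [-0.002, -0.005, -1.0]]
force: [-5.5, 2.6, 20.3]
opening: 0.116
grasp_force: 30.0
```

Call:
{"name": "step_arm", "arguments": {
  "steps": [
    [0, 0, 0.01, 0, 0, 0, 1],
    [0, 0, 0.02, 0, 0, 0, 1],
    [0, 0, 0.02, 0, 0, 0, 1],
    [0, 0, 0.02, 0, 0, 0, 1]
  ]
}}

```text
time_s: 10.03
position: [0.4864, -0.325, 0.1128]
tcp_rot: [[-0.999, -0.035, 0.006], [-0.035, 0.999, -0.007], [-0.006, -0.007, -1.0]]
force: [-6.0, 5.6, 34.6]
opening: 0.113
grasp_force: 30.1
```

```bash
python3 -c "
from h import *
s=read_state();print(s['force'],s['position'])
a=snap('scene','s4.png');c=snap('wrist','w4.png')
o=np.zeros((600,800,3),np.uint8)
o[:,:450]=cv2.resize(a['image'][120:220,325:400,::-1],(450,600),interpolation=2)
o[:350,450:]=cv2.resize(c['image'][150:350,215:415,::-1],(350,350),interpolation=2)
o[350:,450:]=cv2.resize(c['image'][:400,:560,::-1],(350,250))
cv2.imwrite('pics/c4.png',o)"
```

```text
[-5.97635806  5.56279143 34.60750822] [ 0.48639446 -0.32501363  0.11279461]
```

View pics/c4.png

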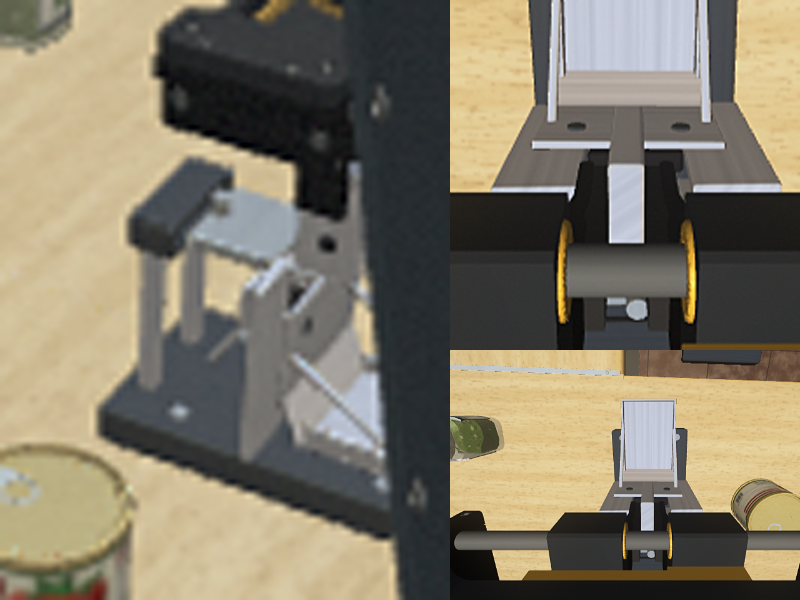

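The bolt now reaches from the housing over the hook plate and the tray is down on the foot, so it looks locked. I'll ease the force, open and withdraw upward.

Call:
{"name": "step_arm", "arguments": {
  "steps": [
    [0, 0, -0.015, 0, 0, 0, 1],
    [0, 0, -0.02, 0, 0, 0, 1],
    [0, 0, -0.02, 0, 0, 0, 0.7],
    [0, 0, -0.02, 0, 0, 0, 0.5],
    [0, 0, -0.02, 0, 0, 0, 0.3],
    [0, 0, -0.02, 0, 0, 0, 0.3],
    [0, 0, -0.02, 0, 0, 0, 0.3],
    [0, 0, -0.02, 0, 0, 0, 0.3]
  ]
}}

```text
time_s: 10.8
position: [0.4848, -0.3242, 0.1118]
tcp_rot: [[-0.999, -0.035, 0.001], [-0.035, 0.999, -0.003], [-0.001, -0.003, -1.0]]
force: [0.4, -0.2, 0.5]
opening: 0.341
grasp_force: 0.0
```

Call:
{"name": "step_arm", "arguments": {
  "steps": [
    [0, 0, -0.05, 0, 0, 0, 0.3],
    [0, 0, -0.1, 0, 0, 0, 0.3],
    [0, 0, -0.15, 0, 0, 0, 0.3],
    [0, 0, -0.2, 0, 0, 0, 0.3],
    [0, 0, -0.25, 0, 0, 0, 0.3],
    [0, 0, -0.3, 0, 0, 0, 0.3],
    [0, 0, -0.3, 0, 0, 0, 0.3]
  ]
}}

```text
time_s: 11.38
position: [0.4863, -0.3255, 0.2052]
tcp_rot: [[-0.999, -0.035, 0.006], [-0.035, 0.999, -0.008], [-0.006, -0.008, -1.0]]
force: [1.3, -0.7, 0.8]
opening: 0.351
grasp_force: 0.0
```

Call:
{"name": "step_arm", "arguments": {
  "steps": [
    [0.2, 0.15, -0.1, 0, 0, 0, 1],
    [0.2, 0.3, -0.1, 0, 0, 0, 1],
    [0.2, 0.45, -0.1, 0, 0, 0, 1],
    [0.2, 0.6, -0.1, 0, 0, 0, 1],
    [0.2, 0.6, -0.1, 0, 0, 0, 1],
    [0.2, 0.6, -0.1, 0, 0, 0, 1]
  ]
}}

```text
time_s: 11.88
position: [0.4147, -0.1391, 0.2306]
tcp_rot: [[-0.999, -0.039, -0.003], [-0.039, 0.999, 0.003], [0.003, 0.003, -1.0]]
force: [-0.5, -0.7, -0.2]
opening: 0.024
grasp_force: 0.0
```

```bash
python3 -c "
from h import *
s=read_state();print(s['force'],s['position'],s['opening'],s['time_s'])
a=snap('scene','s5.png');t=snap('top','t5.png')
o=np.zeros((600,800,3),np.uint8)
o[:560,:420]=cv2.resize(a['image'][120:220,325:400,::-1],(420,560),interpolation=2)
o[:360,440:720]=cv2.resize(t['image'][160:250,365:435,::-1],(280,360),interpolation=2)
o[362:,440:780]=cv2.resize(a['image'][200:340,220:420,::-1],(340,238))
cv2.imwrite('pics/c5.png',o)"
```

```text
[-0.4648557  -0.72717628 -0.22886606] [ 0.41472558 -0.13905284  0.23058334] 0.024470873299053585 11.8833
```

View pics/c5.png

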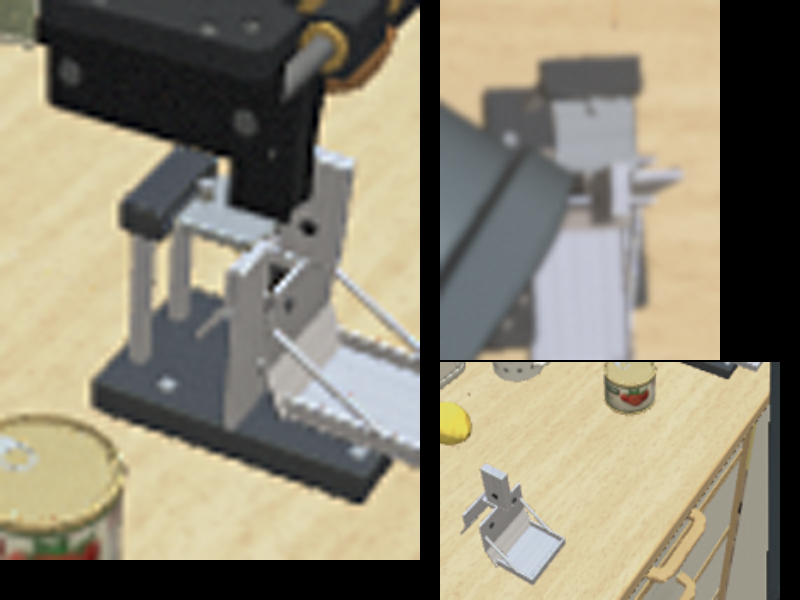

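The bracket sits in the slot with the bolt fully across the hook plate, tray flat on the foot, and the shallow bracket untouched. One height check of the fin top (expected 0.147).

```bash
python3 - <<'E'
from h import *
a=np.load('pics/s5.png.npy',allow_pickle=True).item();t=np.load('pics/t5.png.npy',allow_pickle=True).item()
o,d=ray(a,325+337/5.6,120+155/5.6);q,e=ray(t,365+(621-440)/4,160+188/4)
k=np.linalg.lstsq(np.c_[d,-e],q-o,rcond=None)[0];print(o+k[0]*d,q+k[1]*e)
# left tray front-bottom visible height unaffected; shallow bracket shift between first and last scene
s0=np.load('pics/s0.png.npy',allow_pickle=True).item()
print(np.abs(s0['image'][255:335,228:298].astype(int)-a['image'][255:335,228:298]).mean())
E
```

```text
[ 0.47518299 -0.33077954  0.14393992] [ 0.48220873 -0.32792271  0.14434434]
46.56577380952381
```

```bash
python3 - <<'E'
from h import *
L=lambda n:np.load(f'pics/{n}.png.npy',allow_pickle=True).item()
s0=L('s0');g=lambda c:cv2.cvtColor(c['image'],cv2.COLOR_RGB2GRAY)
for n in('s2','s3','s4','s5'):
    r=cv2.matchTemplate(g(L(n))[225:360,200:330],g(s0)[258:330,232:292],cv2.TM_CCOEFF_NORMED);_,m,_,p=cv2.minMaxLoc(r)
    print(n,'shift',p[0]+200-232,p[1]+225-258,round(m,3),np.abs(g(s0).astype(int)-g(L(n)))[255:335,228:292].mean())
E
```

```text
s2 shift 0 0 0.998 58.37421875
s3 shift 0 0 0.997 37.8689453125
s4 shift 0 0 0.997 32.1833984375
s5 shift 0 0 0.997 47.1876953125
```

The shallow bracket hasn't moved (0 px shift), and the fin top at 0.144 puts the grip point at about 131 mm, which is in range.

```bash
python3 -c "
from h import *
print(hand_in())"
```

```text
the job is handed in; nothing more can be done
None
```

I hung the deep bracket in the slot, tray to the front, pressed it down and let go. The last picture shows the bolt across the hook plate (grip point about 131 mm high, lock travel not read directly) and the shallow bracket has not moved; I handed the job in at about 12 s, and no verdict came back.

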